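# Load and clamp the web plate in a T-joint tacking jig

### The job

Set up the T-joint for tacking: take the web plate (the tallest and longest of the three in the rack, bright steel) and stand it upright on the flange in the slot of the jig, setting it down gently and with its end up against the end stop. Then swing the cam lever by its red knob clockwise, right round as far as it goes, so that the cam clamps the web flat against the fence. Leave the other two plates standing in the rack and the loose tools where they are.

Things in the scene. Friction and masses are not known exactly. Their poses are not given: they have to be found in the camera images.
- web: the web plate, bright bare steel, 140 long x 8 thick x 85 mm tall, 0.58 to 0.90 kg, standing on a long edge in one of the three lanes of the rack. Origin: middle of its underside; x along its length, y through its thickness, z up. It is the same either way round
- jig: the tacking jig, fixed to the table: dark steel base 180 x 124 x 12 mm with four blue brackets and a blue end stop. Origin: on the table, under the middle of the web's clamped place; x runs along the slot towards the end stop, y towards the fence, z up. Nothing on it but the lever knob (100 mm) rises above 65 mm. Clamped, the web's origin is at (0, 0, 20 mm) of this frame, axes parallel
- jig_slot (a point): middle of the slot's floor (top of the flange, 20 mm above the table) in the clamped place; axes as the jig. The slot is 11.5 mm wide: two fence faces at y = +4 mm, two guide faces at y = -7.5 mm, each 18 mm wide, centred on x = -48 and 48 mm, from 7 to 36 mm above the floor; above them lips up to 45 mm flare out by about 5 mm on each side
- jig_stop (a point): foot of the end stop's face, level with the slot's floor, 70 mm along the jig's x from jig_slot; the upright stop is 48 mm wide and 38 mm high above this point. The web's end goes up against it
- flange: the flange plate of the joint, bare steel, 139 x 58 x 8 mm, 0.5 kg, lying loose in its nest of dowels on the jig's base, its top at z = 20 mm; it stays there. Origin: middle of its underside, x along its length
- cam_lever (a joint): angle of the cam lever, rad: 0 = fully open, 1.75 = its limit, fully clamped; grows clockwise seen from above; starts between 0 and 0.3. It turns about an upright axis through lever_pivot and stays where it is left (0.12 N m of friction). From about 1.3 on the cam presses on the web, drags it towards the end stop, and needs some 5 to 15 N at the knob
- lever_pivot (a point): point on the lever's axis at the height of the knob's middle, 82 mm above the table (jig frame 0, -39.3, 82 mm)
- lever_knob (a point): middle of the lever's upright red knob, 85 mm from the axis: 22 mm thick, 38 mm tall, from 62 to 100 mm above the table, free all round. At joint value q it lies from the pivot in the direction -0.524 - q rad, anticlockwise from the jig's x axis (open: towards the stop end and away from the slot; clamped: towards the other end and away from the slot)
- rack: the plate rack, fixed: grey base 150 x 172 x 8 mm with three lanes along its x at y = -60, 0 and 60 mm, each between two pairs of upright 7 mm rods (12 mm clear between them, at x = -38 and 38 mm, tops 56 mm above the table). Origin: middle of its underside, on the table. The plates stand on its top, 8 mm above the table
- spare_long: spare plate, dark steel, 110 x 8 x 55 mm, standing in another lane of the rack; leave it. Origin: middle of its underside, x along its length
- spare_short: spare plate, dark steel, 90 x 8 x 45 mm, standing in another lane of the rack; leave it. Origin: middle of its underside, x along its length
- magnet_square: loose red triangular weld magnet, 65 x 90 x 16 mm, lying flat; leave it. Origin: its underside
- tape: loose yellow tape measure, 41 x 73 x 64 mm; leave it. Origin: its underside

How it is judged:
On the way:
1. the web stands upright on the flange in the slot, its end within 4 mm of the stop, with the lever still open (x of web in the frame of jig between -0.004 and 0.003 m and y of web in the frame of jig between -0.006 and 0.003 m and z of web in the frame of jig between 0.017 and 0.0225 m and angle between web's own z axis and vertical below 0.08 rad and value of joint cam_lever below 0.7 rad), for 0.2 s.
At the end, for the whole second after the job is handed in: The cam lever is turned to more than 1.5 rad; the web stands at rest on the flange, its end within 4 mm of the end stop, flat against the fence (within 2 mm and 2 degrees, upright within 2 degrees), and the flange still lies in its nest (value of joint cam_lever above 1.5 rad and x of web in the frame of jig between -0.004 and 0.003 m and y of web in the frame of jig between -0.002 and 0.002 m and z of web in the frame of jig between 0.017 and 0.0225 m and angle between web's own z axis and vertical below 0.035 rad and angle between the x axis of web and the x axis of jig, either way round below 0.035 rad and linear speed of web below 0.01 m/s and z of flange in the frame of jig below 0.014 m and horizontal distance between flange and jig below 0.004 m); the robot touches nothing.
It fails at once if the web is slammed or pressed hard onto the flange (over 80 N) (contact force between web and flange above 80 N).
It fails at once if a spare plate is pushed over or shifted by more than 20 mm (distance of any of spare_long, spare_short from where it was at the start of the episode above 0.02 m or angle between any of spare_long, spare_short's own z axis and vertical above 0.35 rad).
It fails at once if the weld magnet or the tape measure is shifted by more than 30 mm (distance of any of magnet_square, tape from where it was at the start of the episode above 0.03 m).
It also fails if it takes over 56 s, if anything falls off the work surface, if the arm or the gripper's body presses on something with over 40 N, if the wrist force passes 120 N, or if a joint passes its speed limit or range.

### The arm

A 6-joint arm with a two-finger parallel gripper is mounted at the origin on the work surface; the furniture and walls round the work are solid. World frame = base frame: x ahead of the robot, y to its left, z up, the work surface at z = 0. Lengths are in m, angles in rad, forces in N, time in s.
With the tool pointing down it reaches from about 0.225 to 0.875 m from the base axis. Payload 3.4 kg.
Tool frame: the origin (TCP) lies on the centre line of the jaws, within the pads' length; the fingertips stand 22 mm ahead of it and the grasp point (between the pads) lies 3 mm ahead of it; z points along the fingers, y is the line along which they close (so a half turn about z gives the same grasp; the last joint's range is limited). The gripper opens to 85 mm and grips with 20 to 120 N. Pads are 22 mm wide; open, the fingers measure 114 mm over their backs; the gripper's body (76 mm by 85 mm) begins 54 mm behind the grasp point. The pads swing forward as they close: fully open they stand 13 mm farther back than shut.
Start: joints at [1.007, 0.276, 1.505, -0, 1.361, -0.121], TCP at [0.246, 0.52, 0.228] pointing down, gripper open.
Joint ranges: [-2.89, 2.89], [-0.75, 2.08], [0.22, 2.7], [-1.18, 4.32], [0.11, 2.71], [-2.7, 2.7]. Speed limits (rad/s): [2.57, 2.57, 3.14, 3.14, 3.14, 3.14].

### API

Orientations are given as a unit quaternion [w, x, y, z].
In Python, from rig import manip, camrig, workorder gives the robot as it stands (manip), with the cameras (camrig) and the job (workorder).
- The arm moves only by the shell command python3 steer.py 'ROWS' [OPENING] [FORCE]. ROWS is a JSON list of rows, 1 to 5 of them, each an object with the fields pos (a list: dx, dy, dz in m), turn (a turn about the tool's z in rad); a field left out counts as zero; each row shifts and turns the commanded pose from where the row before left it, along the tool's axes as they then stand; what a row does not reach is not made up. A row lasts 1/12 s, in which the tool goes at most 0.0417 m and 0.125 rad, less where a joint would pass 70% of its speed; a pose out of reach is approached as far as the arm can. OPENING is the finger opening in m, set as the command begins (- or left out keeps the last). The fingers move at their own pace and stop on an object; FORCE is the grip in N (left out, the last holds). Time passes only in rows, so rows that do not move let the fingers close. It prints the time, the measured TCP pose, the force, the opening and the grip force at its end. Input that does not fit is refused with a message, and nothing moves.
- manip.get_state(): the state, without advancing time (a new reading comes with each control period).
- camrig.get_image(name): name is "scene" or "top" or "wrist"; returns a dict with "img" (420x560x3 uint8, red, green, blue), "camera_matrix" (3x3 intrinsics, pixels), "T" (4x4, takes a point from camera to world coordinates); the wrist camera has in their place "hand_eye" (4x4, takes a point from camera to tool coordinates, whose origin is the TCP and whose axes are the flange's). Camera axes: x right, y down, z forward; pixel columns grow to the right and rows downward; lengths in m; the calibration is good to about 2 mm. A picture is of the moment at which its call begins: read the wrist's pose just before it. There is no depth.
- workorder.sign_off(): hands the job in; it is judged then, once.
The state is a dict: "clock": time; "qpos": joint angles; "qd": joint speeds; "effort": joint torques, N m; "position": TCP position; "ee_rot": TCP orientation; "contact_force": force on the tool from outside, world axes, zero at the start; "moment": the same for the moment, N m; "width": finger opening in m; "gripper_force": force on a finger pad.
Only numpy, scipy, OpenCV 4.12 (cv2) and the standard library are available. Lean on these libraries where they do the work, as an engineer would, in place of code of your own. Each camera call takes 0.05 s, during which the arm holds its last target. There are 200 camera calls.

## Working session

There is one attempt and no reset: what is moved stays moved. The work goes in short steps, Python scripts to look and compute and a shell command to move; the robot and the scene stay as the last step left them, time stands still between calls to the robot, and variables do not carry over. Pictures are saved under pics/ and viewed, at most 10 in all, crops included, and the job is handed in when it is done.

```bash
ls; mkdir -p pics; python3 - <<'E'
from rig import manip, camrig, workorder
import cv2, numpy as np
s=manip.get_state(); print(s)
for n in ("top","scene"):
    d=camrig.get_image(n); cv2.imwrite(f"pics/{n}0.png",d["img"][:,:,::-1]); print(n,d["camera_matrix"],d["T"])
d=camrig.get_image("wrist");cv2.imwrite("pics/wrist0.png",d["img"][:,:,::-1]);print(d["camera_matrix"],d["hand_eye"])
E
```

```text
pics
rig.py
steer.py
{'clock': 0.0, 'qpos': array([ 1.00699731e+00,  2.76618884e-01,  1.50615873e+00, -3.15637286e-05,
        1.36071404e+00, -1.21018404e-01]), 'qd': array([ 0.00077791, -0.0007233 ,  0.00170276,  0.00055299,  0.00152326,
        0.00015259]), 'effort': array([-1.30938904e-03, -4.16787279e+01, -2.45805860e+01, -2.38724979e-04,
        1.11536868e-02, -8.03194524e-06]), 'position': array([0.24608821, 0.51906712, 0.22701591]), 'ee_rot': array([-3.04266718e-04,  2.19582884e-01,  9.75593386e-01, -8.99565533e-04]), 'contact_force': array([-0.85162761, -0.09053666, -0.33464089]), 'moment': array([-0.03082637, -0.03098124,  0.0138705 ]), 'gripper_force': 0.0, 'width': 0.08564229835044826}
top [[466.67734856   0.         280.83223821]
 [  0.         466.67734856 208.90927625]
 [  0.           0.           1.        ]] [[-0.01212058 -0.99671456  0.08008234  0.34690434]
 [-0.9995692   0.0099364  -0.02761657  0.02512788]
 [ 0.02673011 -0.08038257 -0.99640561  1.44837135]
 [ 0.          0.          0.          1.        ]]
scene [[455.41985644   0.         282.16730051]
 [  0.         455.41985644 204.76396708]
 [  0.           0.           1.        ]] [[ 0.87474921 -0.26358407  0.40661684 -0.01296423]
 [-0.48457478 -0.47399878  0.73519551 -0.84185323]
 [-0.00104993 -0.84014796 -0.54235625  0.6754269 ]
 [ 0.          0.          0.          1.        ]]
[[303.90413513   0.         280.68584624]
 [  0.         303.90413513 213.29105105]
 [  0.           0.           1.        ]] [[ 4.90407242e-04 -9.62076966e-01 -2.72777697e-01  6.95419541e-02]
 [ 9.99999398e-01  2.04027377e-04  1.07822930e-03  4.80301415e-04]
 [-9.81685459e-04 -2.72778061e-01  9.62076486e-01 -1.46124392e-01]
 [ 0.00000000e+00  0.00000000e+00  0.00000000e+00  1.00000000e+00]]
```

View pics/top0.png

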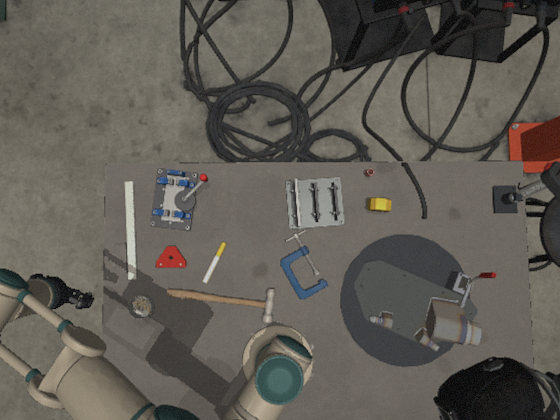

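View pics/scene0.png

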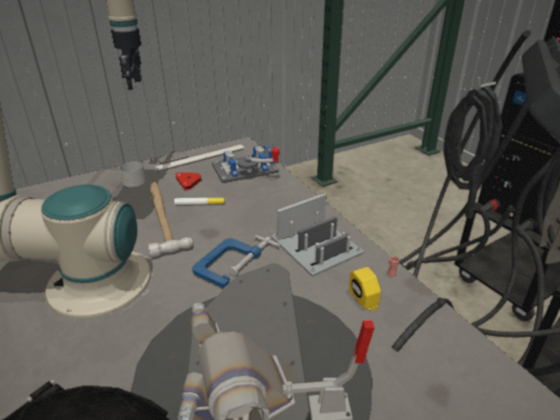

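The top view shows the rack at about (316,203), with the web in its left lane (295,202). The jig is at (175,197) with its slot running up the image, and the red knob is at (204,178). The scene view confirms that the tall bright plate is in the outer lane. I'll get rough world positions next.

```bash
cat > h.py <<'E'
from rig import manip, camrig, workorder
import numpy as np, cv2
from scipy.spatial.transform import Rotation as R
def tool():
    s=manip.get_state(); q=s["ee_rot"]; T=np.eye(4)
    T[:3,:3]=R.from_quat([q[1],q[2],q[3],q[0]]).as_matrix(); T[:3,3]=s["position"]; return T
def grab(name,tag):
    "image (BGR), K, camera-to-world; saved to npz and png"
    T=tool(); d=camrig.get_image(name); C=d["T"] if name!="wrist" else T@d["hand_eye"]
    im=np.ascontiguousarray(d["img"][:,:,::-1]); cv2.imwrite(f"pics/{tag}.png",im)
    np.savez(f"pics/{tag}.npz",im=im,K=d["camera_matrix"],C=C); return im,d["camera_matrix"],C
def load(tag):
    d=np.load(f"pics/{tag}.npz"); return d["im"],d["K"],d["C"]
def ray(K,C,uv):
    v=np.linalg.solve(K,np.array([uv[0],uv[1],1.])); return C[:3,3],C[:3,:3]@v/np.linalg.norm(v)
def plane(K,C,uv,z):
    o,d=ray(K,C,uv); return o+d*(z-o[2])/d[2]
def proj(K,C,p):
    q=C[:3,:3].T@(np.asarray(p)-C[:3,3]); q=K@q; return q[:2]/q[2]
def tri(rays):
    A=np.zeros((3,3));b=np.zeros(3)
    for o,d in rays:
        P=np.eye(3)-np.outer(d,d);A+=P;b+=P@o
    p=np.linalg.solve(A,b); return p,[np.linalg.norm((np.eye(3)-np.outer(d,d))@(p-o)) for o,d in rays]
def todelta(p):
    "world target TCP -> tool-axis shift"
    T=tool(); return T[:3,:3].T@(np.asarray(p)-T[:3,3])
E
python3 - <<'E'
from h import *
im,K,C=grab("top","top1")
for n,uv,z in (("rack",(316,203),.008),("web",(295,202),.09),("jig",(175,197),.02),("knob",(204,178),.1),("rackTL",(287,180),.008),("rackBL",(291,230),.008)):
    print(n,plane(K,C,uv,z).round(3))
E
python3 steer.py '[{"pos": [-0.035, -0.012, 0]}, {"pos": [-0.035, -0.012, 0]}, {"pos": [-0.035, -0.012, 0]}, {"pos": [-0.035, -0.012, 0]}, {"pos": [-0.035, -0.012, 0]}]'; python3 steer.py '[{"pos": [-0.035, -0.012, 0]}, {"pos": [-0.035, -0.012, 0]}, {"pos": [-0.035, -0.012, 0]}, {"turn": -0.12}, {"turn": -0.12}]'; python3 steer.py '[{"turn": -0.12}, {"turn": -0.09}, {}, {}]'
python3 - <<'E'
from h import *
print(tool().round(3))
grab("wrist","w1")
E
```

```text
clock: 0.62
position: [0.3796, 0.3891, 0.2278]
ee_rot: [-0.0, 0.219, 0.976, -0.0]
contact_force: [0.5, 0.7, -0.8]
width: 0.0856
gripper_force: 0.0
clock: 1.03
position: [0.46, 0.3109, 0.2275]
ee_rot: [-0.0, 0.1, 0.995, -0.0]
contact_force: [0.2, -0.3, 0.7]
width: 0.0856
gripper_force: 0.0
clock: 1.37
position: [0.4582, 0.3128, 0.2278]
ee_rot: [-0.0, -0.002, 1.0, -0.0]
contact_force: [-0.1, -0.5, -0.3]
width: 0.0855
gripper_force: 0.0
[[-1.    -0.005 -0.     0.458]
 [-0.005  1.    -0.     0.313]
 [ 0.    -0.    -1.     0.228]
 [ 0.     0.     0.     1.   ]]
```

View pics/w1.png

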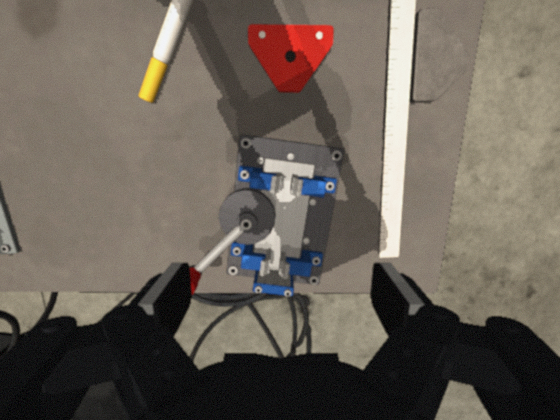

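The wrist view shows the jig at about (283,215), with the stop at the bottom (272,290), i.e. towards +x. The pivot is at (247,224) and the knob is partly hidden at (195,275). Next I'll take a closer view.

```bash
python3 steer.py '[{"pos": [-0.005, 0, 0.035]}, {"pos": [-0.005, 0, 0.035]}, {"pos": [-0.005, 0, 0.03]}, {}, {}]'
python3 - <<'E'
from h import *
print(tool().round(4))
im,K,C=grab("wrist","w2")
cv2.imwrite("pics/w2c.png",cv2.resize(im[80:380,150:450],(600,600),interpolation=cv2.INTER_CUBIC))
E
```

```text
clock: 1.83
position: [0.4723, 0.3126, 0.1268]
ee_rot: [-0.002, -0.003, 1.0, -0.001]
contact_force: [0.6, 0.5, 1.2]
width: 0.0858
gripper_force: 0.0
[[-1.     -0.0061 -0.0035  0.4723]
 [-0.0061  1.     -0.0016  0.3126]
 [ 0.0036 -0.0016 -1.      0.1268]
 [ 0.      0.      0.      1.    ]]
```

View pics/w2c.png

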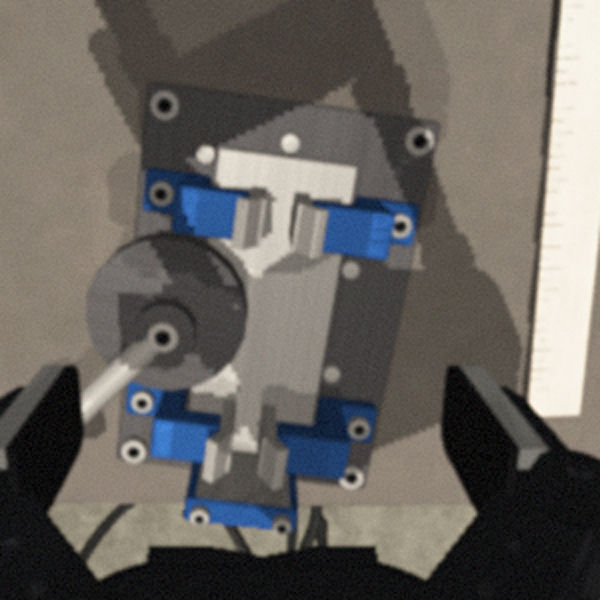

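```bash
python3 steer.py '[{"pos": [0, 0.03, -0.005]}, {"pos": [0, 0.03, -0.005]}, {}, {}]'
python3 - <<'E'
from h import *
print(tool().round(4))
im,K,C=grab("wrist","w3")
cv2.imwrite("pics/w3c.png",cv2.resize(im[80:380,80:380],(600,600),interpolation=cv2.INTER_CUBIC))
E
```

```text
clock: 2.22
position: [0.474, 0.3751, 0.1409]
ee_rot: [0.002, -0.005, 1.0, 0.001]
contact_force: [-0.3, -0.6, -0.6]
width: 0.0853
gripper_force: 0.0
[[-0.9999 -0.0092  0.0047  0.474 ]
 [-0.0091  1.      0.0029  0.3751]
 [-0.0048  0.0028 -1.      0.1409]
 [ 0.      0.      0.      1.    ]]
```

View pics/w3c.png

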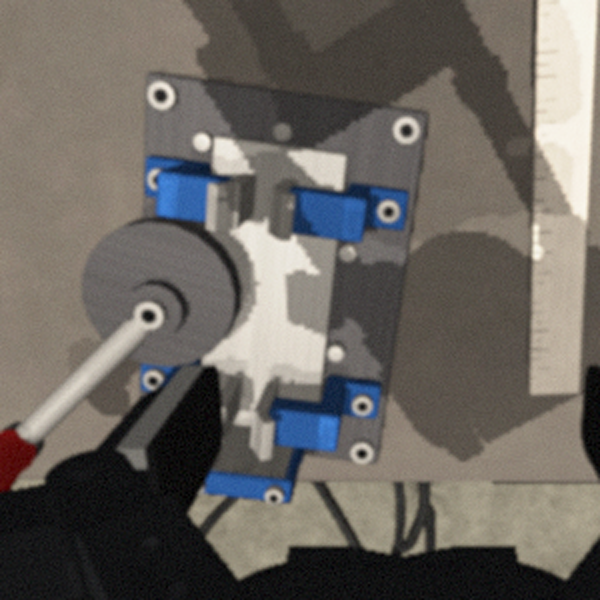

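The second view shows the same jig, with the pivot at crop (148,316). The bracket screws are at (388,211), (362,405) and (152,380), and the left end of the slot is hidden by a finger. I'll triangulate from w2 and w3.

```bash
cat > jig.py <<'E'
from h import *
P={"pivot":((162,338),(148,316)),"bsTL":((164,105),(160,96)),"bsTR":((420,140),(406,130)),"bsBR":((351,478),(362,453)),
"brTR":((400,226),(388,211)),"brBR":((359,429),(362,405)),"brBL":((141,403),(152,380)),"stR":((282,527),(273,497)),
"flTL":((218,148),(214,138)),"flTR":((357,167),(346,155))}
_,K,C2=load("w2");_,_,C3=load("w3")
f=lambda uv,o:(np.array(uv)+.5)/2-.5+o
W={n:tri([ray(K,C2,f(a,(150,80))),ray(K,C3,f(b,(80,80)))]) for n,(a,b) in P.items()}
if __name__=="__main__":
    for n,(p,r) in W.items(): print(n,p.round(4),np.round(r,4))
E
python3 jig.py; python3 - <<'E'
from h import *
for i in range(3): print(tool()[:3,3].round(4),tool()[:3,2].round(4)); camrig.get_image("top")
E
```

```text
pivot [0.4904 0.276  0.0612] [0.0003 0.0003]
bsTL [0.4069 0.2733 0.0189] [0. 0.]
bsTR [0.42   0.3776 0.0199] [0.0001 0.0001]
bsBR [0.5803 0.3571 0.0175] [0.0004 0.0004]
brTR [0.4541 0.3701 0.0274] [0.0003 0.0003]
brBR [0.5481 0.358  0.0269] [0.0005 0.0005]
brBL [0.5356 0.2596 0.0271] [0.0004 0.0004]
stR [0.5708 0.3221 0.0648] [0.0002 0.0002]
flTL [0.424  0.2949 0.0193] [0.0001 0.0001]
flTR [0.4307 0.3519 0.0227] [0.0002 0.0002]
[0.4734 0.3737 0.1401] [ 0.0032  0.0014 -1.    ]
[0.4731 0.3729 0.1396] [ 2.1e-03  6.0e-04 -1.0e+00]
[0.4729 0.3725 0.1391] [ 1.3e-03  2.0e-04 -1.0e+00]
```

```bash
python3 steer.py '[{"pos": [0, 0, -0.03]}, {"pos": [0, 0, -0.03]}, {"pos": [0.003, -0.04, 0]}, {"pos": [0.003, -0.04, 0]}, {"pos": [0.003, -0.04, 0]}]'; python3 steer.py '[{"pos": [0.003, -0.04, 0]}, {"pos": [0, -0.04, 0]}, {"pos": [0, -0.04, 0]}, {"pos": [0, -0.04, 0]}, {"pos": [0, -0.04, 0]}]';  python3 steer.py '[{"pos": [0, -0.04, 0]}, {"pos": [0, -0.04, 0.02]}, {"pos": [0, 0, 0.02]}, {}, {}]'; python3 steer.py '[{}, {}, {}]'
python3 - <<'E'
from h import *
print(tool()[:3].round(4)); grab("wrist","r1")
E
python3 steer.py '[{"pos": [0, -0.03, 0]}, {"pos": [0, -0.03, 0]}, {}, {}, {}]'; python3 steer.py '[{}, {}]'
python3 - <<'E'
from h import *
print(tool()[:3].round(4)); a,_,_=grab("wrist","r2"); b,_,_=load("r1")
im,K,C=load("w2")
O=np.array([.4954,.315]);y=-.1267;ex=np.array([np.cos(y),np.sin(y)]);ey=np.array([-ex[1],ex[0]])
S=cv2.resize(im,None,fx=2,fy=2,interpolation=cv2.INTER_CUBIC)
for yy,z,c in ((.004,.056,(0,255,0)),(-.0075,.056,(0,255,0)),(.009,.065,(0,0,255)),(-.0125,.065,(0,0,255))):
    for x0 in (-.057,.039):
        p=[tuple(np.round(2*proj(K,C,[*(O+x*ex+yy*ey),z])+.5).astype(int)) for x in (x0,x0+.018)]
        cv2.line(S,p[0],p[1],c,1)
p=[tuple(np.round(2*proj(K,C,[*(O+.07*ex+v*ey),.058])+.5).astype(int)) for v in(-.024,.024)]; cv2.line(S,p[0],p[1],(255,0,255),1)
cv2.imwrite("pics/comp.png",np.hstack([a[60:360,130:430],b[60:360,130:430]]))
cv2.imwrite("pics/comp.png",np.vstack([np.hstack([cv2.resize(k[90:340,170:390],(352,400),interpolation=cv2.INTER_CUBIC) for k in (b,a)]+[np.zeros((400,96,3),np.uint8)]),np.zeros((0,800,3),np.uint8)]))
cv2.imwrite("pics/ov.png",S[320:660,480:800].repeat(1,0))
E
```

```text
clock: 2.83
position: [0.4644, 0.2512, 0.1986]
ee_rot: [0.001, -0.004, 1.0, -0.0]
contact_force: [1.3, -0.7, -0.2]
width: 0.0853
gripper_force: 0.0
clock: 3.25
position: [0.4621, 0.0504, 0.1983]
ee_rot: [0.0, -0.003, 1.0, -0.0]
contact_force: [-0.0, -0.6, 0.0]
width: 0.0856
gripper_force: 0.0
clock: 3.67
position: [0.4623, -0.0248, 0.1588]
ee_rot: [-0.001, -0.002, 1.0, 0.001]
contact_force: [0.2, -0.0, 0.6]
width: 0.0851
gripper_force: 0.0
clock: 3.92
position: [0.4644, -0.0235, 0.1603]
ee_rot: [0.001, -0.005, 1.0, -0.0]
contact_force: [-0.4, 0.4, 0.7]
width: 0.0857
gripper_force: 0.0
[[-1.000e+00 -9.100e-03  2.200e-03  4.644e-01]
 [-9.100e-03  1.000e+00 -2.000e-04 -2.350e-02]
 [-2.200e-03 -3.000e-04 -1.000e+00  1.603e-01]]
clock: 4.38
position: [0.4641, -0.0836, 0.1595]
ee_rot: [0.0, -0.004, 1.0, 0.0]
contact_force: [-0.0, 0.2, 0.2]
width: 0.0853
gripper_force: 0.0
clock: 4.55
position: [0.464, -0.0833, 0.1593]
ee_rot: [-0.0, -0.004, 1.0, 0.0]
contact_force: [-0.4, -0.4, 0.6]
width: 0.0851
gripper_force: 0.0
[[-1.000e+00 -8.600e-03 -0.000e+00  4.640e-01]
 [-8.600e-03  1.000e+00  4.000e-04 -8.330e-02]
 [ 0.000e+00  4.000e-04 -1.000e+00  1.593e-01]]
```

View pics/comp.png

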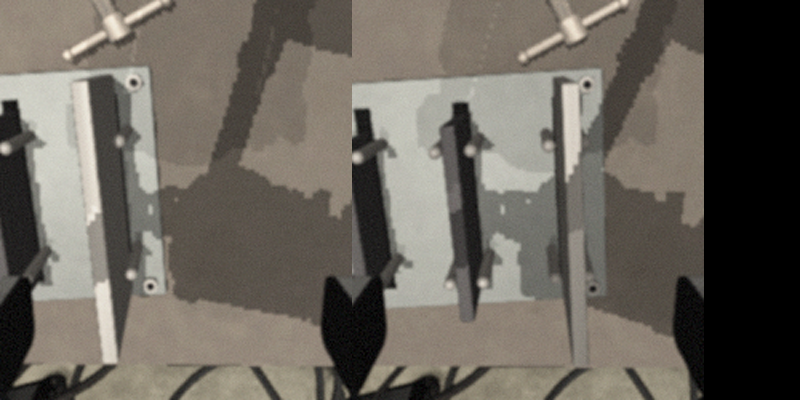

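View pics/ov.png

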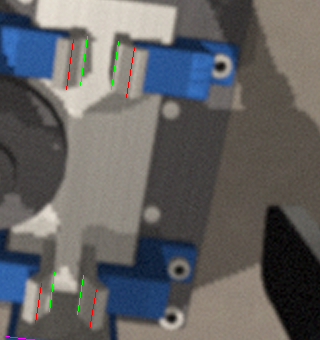

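The overlay lines sit on the jaw edges, so the jig frame is good to about 0.5 mm. In the rack panels the web's top face runs from (80,82) to (110,362) in r1, and from (218,84) to (228,365) in r2.

```bash
python3 - <<'E'
from h import *
a,K,C1=load("r1");b,_,C2=load("r2")
f=lambda uv:(np.array(uv)+.5)/1.6-.5+np.array([170,90])
# refine: per row, edge midpoints of the plate's top face from grey gradient near picked line
def line(im,p,q):
    g=cv2.GaussianBlur(cv2.cvtColor(im,cv2.COLOR_BGR2GRAY),(3,3),0).astype(float); gx=cv2.Sobel(g,cv2.CV_64F,1,0)
    L=[]
    for r in range(int(p[1])+6,int(q[1])-4,2):
        c=p[0]+(q[0]-p[0])*(r-p[1])/(q[1]-p[1]); lo=int(round(c))
        l=lo-8+np.argmax(np.abs(gx[r,lo-8:lo-1])); h=lo+2+np.argmax(np.abs(gx[r,lo+2:lo+9])); L.append((l-c,h-c))
    return np.median(L,0)
A=(f((80.5,82)),f((110,362)));B=(f((218,84)),f((228,365)))
print(A,B,line(a,*A),line(b,*B))
for i in(0,1): 
    p,r=tri([ray(K,C1,A[i]),ray(K,C2,B[i])]); print(p.round(4),np.round(r,4)); 
    print(plane(K,C1,A[i],.093).round(4),plane(K,C2,B[i],.093).round(4))
p=[tri([ray(K,C1,A[i]),ray(K,C2,B[i])])[0] for i in (0,1)]
d=p[1]-p[0]; print("len",np.linalg.norm(d),"yaw",np.arctan2(d[1],d[0]),"mid",(p[0]+p[1])/2)
E
```

```text
(array([220.125 , 141.0625]), array([238.5625, 316.0625])) (array([306.0625, 142.3125]), array([312.3125, 317.9375])) [-4.91127232  4.50301339] [-4.82006228  4.46107651]
[ 0.4049 -0.0654  0.0893] [0.0001 0.0001]
[ 0.4049 -0.0647  0.093 ] [ 0.4046 -0.0657  0.093 ]
[ 0.5431 -0.0562  0.0921] [0. 0.]
[ 0.5426 -0.0561  0.093 ] [ 0.5425 -0.0563  0.093 ]
len 0.13854567651030078 yaw 0.06678520752563945 mid [ 0.47400937 -0.06080783  0.09071955]
```

```bash
python3 steer.py '[{"turn": -0.055}, {"pos": [-0.011, 0.022, 0]}, {}, {}, {}]' .05 60; python3 steer.py '[{}, {}]'; python3 -c "
from h import *
T=tool();print(T[:3].round(4),todelta([.4737,-.0608,.085]))"
```

```text
clock: 5.02
position: [0.4735, -0.0615, 0.1592]
ee_rot: [-0.0, -0.032, 0.999, -0.0]
contact_force: [0.2, 1.1, 0.3]
width: 0.0498
gripper_force: 0.0
clock: 5.18
position: [0.4735, -0.062, 0.1592]
ee_rot: [-0.0, -0.031, 1.0, -0.0]
contact_force: [0.7, -1.3, 0.6]
width: 0.0499
gripper_force: 0.0
[[-9.981e-01 -6.190e-02 -2.000e-04  4.735e-01]
 [-6.190e-02  9.981e-01 -1.000e-04 -6.200e-02]
 [ 2.000e-04 -1.000e-04 -1.000e+00  1.592e-01]] [-0.00028825  0.00117273  0.07424324]
```

```bash
python3 steer.py '[{"pos": [0, 0.001, 0.03]}, {"pos": [0, 0, 0.025]}, {"pos": [0, 0, 0.014]}, {"pos": [0, 0, 0.005]}, {}]'; python3 steer.py '[{}, {}, {}, {}, {}]' .0 60;python3 steer.py '[{}, {}, {}]'
```

```text
clock: 5.6
position: [0.4727, -0.0608, 0.0842]
ee_rot: [-0.001, -0.031, 1.0, 0.0]
contact_force: [0.1, 0.5, 0.7]
width: 0.0499
gripper_force: 0.0
clock: 6.02
position: [0.4745, -0.0611, 0.0865]
ee_rot: [0.001, -0.031, 1.0, -0.0]
contact_force: [-1.3, -0.4, 5.7]
width: 0.005
gripper_force: 59.0
clock: 6.27
position: [0.4746, -0.0611, 0.0865]
ee_rot: [0.001, -0.031, 1.0, -0.0]
contact_force: [-0.6, 0.1, 7.1]
width: 0.0051
gripper_force: 59.1
```

```bash
python3 steer.py '[{"pos": [0, 0, -0.01]}, {"pos": [0, 0, -0.02]}, {"pos": [0, 0, -0.03]}, {"pos": [0, 0, -0.03]}, {"pos": [0, 0, -0.015]}]'; python3 steer.py '[{}, {}, {}, {}]'; python3 -c "
from h import *
print(tool()[:3].round(4)); a,_,_=grab('wrist','g1');b,_,_=grab('scene','g2')
cv2.imwrite('pics/g.png',np.hstack([a[150:420,150:430],cv2.resize(b[160:295,220:360],(280,270))]))"
```

```text
clock: 6.68
position: [0.4743, -0.0608, 0.1925]
ee_rot: [0.001, -0.031, 1.0, -0.0]
contact_force: [0.7, -0.3, -5.8]
width: 0.0047
gripper_force: 58.9
clock: 7.02
position: [0.4719, -0.0602, 0.188]
ee_rot: [-0.002, -0.031, 1.0, 0.001]
contact_force: [0.1, -1.0, -6.0]
width: 0.0048
gripper_force: 58.9
[[-0.9981 -0.0622 -0.0048  0.4719]
 [-0.0622  0.9981  0.0014 -0.0602]
 [ 0.0047  0.0017 -1.      0.188 ]]
```

View pics/g.png

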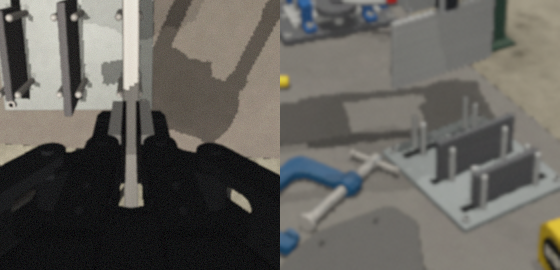

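The web is held level in the gripper, its far end is at about (280,355) in the wrist image, and both spares still stand. Next I'll measure the web's offset in the hand.

```bash
python3 - <<'E'
from h import *
im,K,C=load("g1"); H=camrig.get_image("wrist")["hand_eye"]
for x in (.07,-.07): print(x,proj(K,H,[x,0,-.0065]))
g=cv2.cvtColor(im,cv2.COLOR_BGR2GRAY).astype(int)
print([ (r,int(g[r,279:283].mean())) for r in range(20,70,2)])
print([ (r,int(g[r,278:284].mean())) for r in range(335,372,2)])
for r in (70,100,140,180,300,330): print(r,g[r,262:300:1].tolist())
E
```

```text
0.07 [279.29928972 125.29978187]
-0.07 [279.48591991 382.22019444]
[(20, 121), (22, 121), (24, 119), (26, 106), (28, 95), (30, 99), (32, 101), (34, 103), (36, 103), (38, 100), (40, 101), (42, 103), (44, 107), (46, 109), (48, 111), (50, 103), (52, 82), (54, 38), (56, 38), (58, 71), (60, 88), (62, 100), (64, 119), (66, 132), (68, 138)]
[(335, 145), (337, 144), (339, 143), (341, 143), (343, 144), (345, 143), (347, 142), (349, 142), (351, 143), (353, 140), (355, 139), (357, 93), (359, 16), (361, 15), (363, 14), (365, 18), (367, 17), (369, 16), (371, 16)]
70 [70, 72, 70, 74, 76, 98, 127, 147, 159, 160, 159, 155, 156, 159, 155, 139, 128, 128, 138, 141, 143, 142, 138, 141, 140, 145, 140, 143, 139, 142, 142, 139, 139, 139, 140, 138, 144, 143]
100 [123, 126, 124, 135, 133, 128, 127, 125, 124, 123, 121, 120, 121, 129, 122, 125, 121, 130, 146, 172, 202, 221, 230, 233, 236, 234, 223, 208, 186, 168, 169, 174, 183, 173, 150, 129, 106, 87]
140 [180, 184, 183, 183, 183, 185, 180, 188, 183, 174, 168, 191, 221, 226, 225, 227, 226, 223, 226, 227, 227, 227, 226, 228, 229, 219, 183, 134, 100, 101, 99, 105, 115, 135, 166, 182, 185, 187]
180 [204, 206, 200, 200, 191, 186, 182, 179, 183, 174, 149, 182, 212, 222, 223, 225, 222, 224, 222, 222, 224, 224, 223, 227, 223, 212, 171, 121, 96, 95, 95, 99, 104, 103, 104, 99, 101, 100]
300 [22, 10, 27, 20, 18, 17, 17, 15, 14, 24, 21, 18, 20, 60, 100, 120, 120, 119, 119, 122, 121, 120, 121, 110, 70, 27, 19, 27, 28, 25, 15, 11, 22, 14, 18, 18, 18, 19]
330 [18, 16, 15, 19, 24, 20, 18, 21, 26, 17, 16, 18, 57, 103, 136, 143, 149, 143, 147, 146, 145, 141, 148, 141, 117, 68, 28, 22, 21, 26, 22, 21, 23, 21, 13, 15, 16, 23]
```

```bash
python3 - <<'E'
from h import *
im,K,C=load("g1"); H=camrig.get_image("wrist")["hand_eye"]
g=cv2.cvtColor(im,cv2.COLOR_BGR2GRAY).astype(int)
for r in range(84,140,4): print(r,g[r,272:296].tolist())
for x in (.07,.075,.08):print(x,[proj(K,H,[x,0,z]).round(1) for z in (-.0065,-.003,-.010)])
E
```

```text
84 [117, 108, 119, 142, 157, 165, 159, 155, 162, 163, 159, 143, 117, 119, 124, 125, 119, 125, 125, 125, 123, 118, 124, 125]
88 [126, 118, 107, 107, 125, 143, 159, 156, 153, 154, 161, 164, 158, 139, 113, 113, 115, 128, 122, 123, 118, 119, 127, 124]
92 [131, 131, 128, 123, 115, 119, 133, 144, 160, 161, 155, 158, 157, 158, 148, 133, 122, 119, 123, 126, 126, 122, 126, 122]
96 [121, 125, 123, 126, 122, 112, 103, 117, 141, 166, 188, 209, 223, 232, 228, 206, 187, 173, 154, 145, 131, 150, 169, 186]
100 [121, 120, 121, 129, 122, 125, 121, 130, 146, 172, 202, 221, 230, 233, 236, 234, 223, 208, 186, 168, 169, 174, 183, 173]
104 [120, 124, 125, 127, 132, 154, 167, 183, 175, 160, 163, 179, 199, 217, 229, 232, 235, 232, 220, 202, 183, 160, 141, 124]
108 [206, 212, 217, 216, 208, 197, 184, 162, 141, 121, 124, 146, 163, 187, 194, 200, 201, 188, 162, 129, 102, 79, 75, 77]
112 [137, 120, 94, 82, 82, 80, 93, 99, 103, 118, 117, 112, 96, 86, 73, 75, 76, 78, 89, 103, 112, 117, 111, 125]
116 [100, 116, 123, 122, 125, 125, 125, 125, 124, 129, 126, 124, 123, 129, 124, 129, 128, 122, 124, 121, 122, 117, 125, 
[... 155 characters left out ...]
138, 136, 137, 138, 139, 137, 134, 141, 139, 139, 138, 139, 127, 124, 122, 121, 121, 124, 123, 127]
128 [165, 191, 220, 229, 229, 229, 228, 226, 227, 226, 228, 229, 227, 228, 230, 221, 192, 161, 167, 174, 184, 183, 185, 185]
132 [162, 190, 220, 230, 229, 228, 225, 223, 227, 227, 224, 229, 226, 227, 228, 219, 181, 152, 177, 205, 205, 184, 168, 177]
136 [169, 194, 218, 228, 230, 227, 223, 225, 223, 225, 227, 228, 227, 227, 227, 219, 186, 153, 178, 195, 171, 132, 100, 106]
0.07 [array([279.3, 125.3]), array([279.3, 125.3]), array([279.3, 125.3])]
0.075 [array([279.3, 113.4]), array([279.3, 113.7]), array([279.3, 113. ])]
0.08 [array([279.3, 101.2]), array([279.3, 101.9]), array([279.3, 100.5])]
```

```bash
python3 steer.py '[{"pos": [0, 0, -0.02]}, {"pos": [0, 0, -0.015], "turn": 0.1}, {"turn": 0.089}, {"pos": [0.003, 0.02, 0]}, {"pos": [0.003, 0.037, 0]}]'; python3 steer.py '[{"pos": [0.003, 0.037, 0]}, {"pos": [0.003, 0.037, 0]}, {"pos": [0.003, 0.037, 0]}, {"pos": [0.003, 0.037, 0]}, {"pos": [0.003, 0.037, 0]}]'; python3 steer.py '[{"pos": [0.003, 0.037, 0]}, {"pos": [0.003, 0.037, 0]}, {"pos": [0.002, 0.037, 0]}, {"pos": [0, 0.02, 0]}, {}]'; python3 steer.py '[{}, {}, {}, {}, {}]';python3 -c "
from h import *
print(tool()[:3].round(4),todelta([.4902,.3139,.1435]))"
```

```text
clock: 7.63
position: [0.4753, -0.0062, 0.2252]
ee_rot: [0.0, 0.066, 0.998, -0.002]
contact_force: [0.1, 0.1, -6.4]
width: 0.005
gripper_force: 59.2
clock: 8.05
position: [0.483, 0.1837, 0.2248]
ee_rot: [-0.0, 0.063, 0.998, -0.0]
contact_force: [1.0, -0.1, -5.5]
width: 0.0047
gripper_force: 59.2
clock: 8.47
position: [0.4925, 0.3183, 0.2243]
ee_rot: [-0.0, 0.061, 0.998, 0.002]
contact_force: [0.7, 0.5, -6.3]
width: 0.0048
gripper_force: 59.2
clock: 8.88
position: [0.4921, 0.312, 0.2254]
ee_rot: [0.0, 0.064, 0.998, -0.0]
contact_force: [-0.3, 0.6, -6.5]
width: 0.0048
gripper_force: 59.2
[[-9.918e-01  1.279e-01  0.000e+00  4.921e-01]
 [ 1.279e-01  9.918e-01 -1.000e-04  3.120e-01]
 [-1.000e-04 -1.000e-04 -1.000e+00  2.254e-01]] [0.00218183 0.00168942 0.08190882]
```

```bash
python3 steer.py '[{"pos": [0.002, 0.002, 0.03]}, {"pos": [0, 0, 0.03]}, {"pos": [0, 0, 0.015]}, {}, {}]';python3 steer.py '[{}, {}, {}, {}, {}]'; python3 -c "
from h import *
print(tool()[:3].round(4),todelta([.4902,.3139,.1]))
a,K,C=grab('wrist','i1'); cv2.imwrite('pics/i1c.png',cv2.resize(a[100:400,130:430],(600,600),interpolation=cv2.INTER_CUBIC))"
```

```text
clock: 9.3
position: [0.4901, 0.3145, 0.1499]
ee_rot: [-0.001, 0.064, 0.998, -0.0]
contact_force: [0.1, -0.6, -5.8]
width: 0.0046
gripper_force: 59.2
clock: 9.72
position: [0.4907, 0.3153, 0.1511]
ee_rot: [0.001, 0.063, 0.998, 0.0]
contact_force: [0.1, -0.2, -6.2]
width: 0.0048
gripper_force: 59.2
[[-9.920e-01  1.265e-01  1.400e-03  4.907e-01]
 [ 1.265e-01  9.920e-01  7.000e-04  3.153e-01]
 [-1.300e-03  9.000e-04 -1.000e+00  1.511e-01]] [ 0.00039095 -0.00153137  0.05110728]
```

View pics/i1c.png

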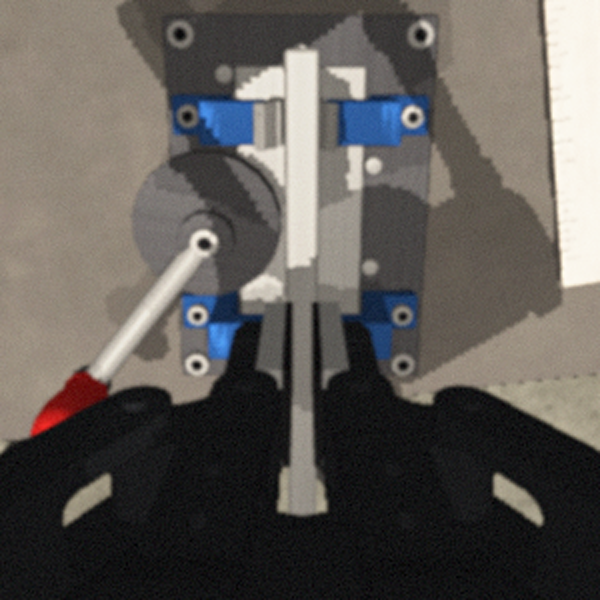

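The web is centred over the slot at crop column 301, between the jaws at about 283 and 322, and is parallel to it. The lever is still open, with the red knob at (75,405). Now I'll descend gently.

```bash
python3 steer.py '[{"pos": [0, -0.0013, 0.01]}, {"pos": [0, 0, 0.012]}, {"pos": [0, 0, 0.012]}, {"pos": [0, 0, 0.008]}, {}]';python3 steer.py '[{"pos": [0, 0, 0.002]}, {}, {}, {}, {}]'; python3 -c "
from h import *
print(tool()[:3].round(4),todelta([.4902,.3139,.0985]))"
```

```text
clock: 10.18
position: [0.4885, 0.3131, 0.1058]
ee_rot: [-0.002, 0.063, 0.998, -0.001]
contact_force: [-0.3, 0.4, -6.5]
width: 0.0049
gripper_force: 59.2
clock: 10.6
position: [0.4905, 0.3141, 0.1069]
ee_rot: [0.001, 0.063, 0.998, 0.0]
contact_force: [-0.2, 0.0, -6.4]
width: 0.0048
gripper_force: 59.2
[[-9.920e-01  1.264e-01  1.200e-03  4.905e-01]
 [ 1.264e-01  9.920e-01  6.000e-04  3.141e-01]
 [-1.100e-03  7.000e-04 -1.000e+00  1.069e-01]] [ 0.0003345  -0.00021452  0.00838079]
```

```bash
python3 steer.py '[{"pos": [0, 0, 0.002]}, {"pos": [0, 0, 0.002]}, {"pos": [0, 0, 0.0015]}, {}, {}]';python3 steer.py '[{"pos": [0, 0, 0.001]}, {}, {}]'; python3 steer.py '[{"pos": [0, 0, 0.001]}, {}, {}]'
```

```text
clock: 11.02
position: [0.49, 0.3138, 0.1005]
ee_rot: [-0.0, 0.063, 0.998, -0.0]
contact_force: [-0.2, 0.1, -6.2]
width: 0.0047
gripper_force: 59.2
clock: 11.27
position: [0.4902, 0.3139, 0.0997]
ee_rot: [-0.0, 0.063, 0.998, 0.0]
contact_force: [0.4, 0.9, -6.1]
width: 0.0049
gripper_force: 59.2
clock: 11.52
position: [0.4901, 0.3139, 0.0987]
ee_rot: [-0.0, 0.063, 0.998, 0.0]
contact_force: [0.4, 0.0, -6.3]
width: 0.0048
gripper_force: 59.2
```

```bash
python3 steer.py '[{"pos": [-0.002, 0, 0]}, {}, {}]';python3 steer.py '[{"pos": [-0.0015, 0, 0]}, {}, {}]'; python3 steer.py '[{"pos": [-0.001, 0, 0]}, {}, {}]'
```

```text
clock: 11.77
position: [0.4925, 0.3137, 0.0989]
ee_rot: [0.0, 0.063, 0.998, 0.0]
contact_force: [-0.4, 0.1, -6.1]
width: 0.0048
gripper_force: 59.2
clock: 12.02
position: [0.4938, 0.3134, 0.0988]
ee_rot: [0.0, 0.063, 0.998, 0.0]
contact_force: [0.4, -0.2, -6.2]
width: 0.0046
gripper_force: 59.2
clock: 12.27
position: [0.4947, 0.3133, 0.0988]
ee_rot: [0.0, 0.063, 0.998, 0.0]
contact_force: [0.0, 0.3, -5.1]
width: 0.005
gripper_force: 59.2
```

```bash
python3 steer.py '[{"pos": [-0.001, 0, 0]}, {}, {}]';python3 steer.py '[{"pos": [0, 0, 0.001]}, {}, {}]'; python3 steer.py '[{"pos": [0, 0, 0.001]}, {}, {}]'
```

```text
clock: 12.52
position: [0.4957, 0.3132, 0.0988]
ee_rot: [0.0, 0.063, 0.998, 0.0]
contact_force: [-0.2, -0.1, -6.3]
width: 0.0046
gripper_force: 59.2
clock: 12.77
position: [0.4957, 0.3135, 0.0986]
ee_rot: [0.0, 0.063, 0.998, 0.0]
contact_force: [-2.4, -0.3, 0.8]
width: 0.0045
gripper_force: 60.2
clock: 13.02
position: [0.4958, 0.3138, 0.0985]
ee_rot: [0.001, 0.063, 0.998, 0.001]
contact_force: [-3.3, -0.4, 6.0]
width: 0.0047
gripper_force: 61.1
```

```bash
python3 steer.py '[{"pos": [-0.001, 0, -0.0008]}, {}, {}]';python3 steer.py '[{"pos": [-0.001, 0, 0]}, {}, {}]'
```

```text
clock: 13.27
position: [0.4957, 0.3134, 0.0985]
ee_rot: [-0.001, 0.063, 0.998, 0.0]
contact_force: [-5.4, -0.0, 7.0]
width: 0.0048
gripper_force: 61.1
clock: 13.52
position: [0.4958, 0.3133, 0.0985]
ee_rot: [-0.002, 0.064, 0.998, 0.0]
contact_force: [-7.8, 0.6, 7.4]
width: 0.0049
gripper_force: 61.2
```

```bash
python3 steer.py '[{"pos": [0.001, 0, 0]}, {}]' ;python3 steer.py '[{}, {}, {}, {}, {}]' .03; python3 steer.py '[{"pos": [0, 0, -0.01]}, {"pos": [0, 0, -0.03]}, {"pos": [0, 0, -0.03]}, {"pos": [0, 0, -0.03]}, {}]';python3 steer.py '[{}, {}, {}, {}]'; python3 -c "
from h import *
print(tool()[:3].round(4)); a,K,C=grab('wrist','p1')
O=np.array([.4954,.315]);y=-.1267;ex=np.array([np.cos(y),np.sin(y)]);ey=np.array([-ex[1],ex[0]])
# red knob
for n in ('wrist','scene','top'):
    a,K,C=grab(n,'k_'+n); h=cv2.cvtColor(a,cv2.COLOR_BGR2HSV)
    m=cv2.inRange(h,(0,150,60),(8,255,255))|cv2.inRange(h,(172,150,60),(180,255,255))
    k,l,st,ce=cv2.connectedComponentsWithStats(m)
    for i in range(1,k):
        if st[i,4]>15: p=plane(K,C,ce[i],.082)[:2]-O; print(n,st[i],ce[i].round(1),(p@ex).round(4),(p@ey).round(4))
"
```

```text
clock: 13.68
position: [0.4958, 0.3134, 0.0985]
ee_rot: [-0.0, 0.063, 0.998, 0.0]
contact_force: [-5.1, 0.1, 6.3]
width: 0.0051
gripper_force: 61.0
clock: 14.1
position: [0.4971, 0.313, 0.0975]
ee_rot: [0.0, 0.063, 0.998, 0.0]
contact_force: [-0.4, -0.1, 0.1]
width: 0.0303
gripper_force: 0.0
clock: 14.52
position: [0.5004, 0.3148, 0.205]
ee_rot: [0.006, 0.063, 0.998, 0.003]
contact_force: [1.7, -0.1, 1.3]
width: 0.0299
gripper_force: 0.0
clock: 14.85
position: [0.4958, 0.3126, 0.1962]
ee_rot: [-0.001, 0.063, 0.998, -0.001]
contact_force: [0.4, 0.6, 0.1]
width: 0.0298
gripper_force: 0.0
[[-0.992   0.1265 -0.0026  0.4958]
 [ 0.1265  0.992  -0.0012  0.3126]
 [ 0.0024 -0.0016 -1.      0.1962]]
wrist [ 220    0   87   51 2692] [265.4  20.1] -0.1465 -0.0131
wrist [169 259  30  34 666] [183.3 276.4] 0.0672 -0.0936
scene [272 148   7  13  73] [275.1 153.6] 0.0643 -0.0949
scene [176 173  25  17 279] [187.9 179.4] -0.2031 -0.151
scene [491 201   7   9  34] [494.7 204.6] 0.4558 -0.5465
scene [355 321  19  42 469] [363.6 340.8] -0.0467 -0.7899
top [504   2  10   6  44] [508.5   4.5] 0.714 -0.9561
top [398   6  10   8  40] [402.8   9. ] 0.6574 -0.6312
top [ 508  117   52   56 2186] [535.3 144.5] 0.286 -1.0704
top [200 174   7   8  42] [203.2 177.2] 0.0694 -0.0924
top [480 272  16   6  63] [488.1 275. ] -0.1195 -0.9576
```

```bash
python3 - <<'E'
from h import *
s=manip.get_state(); print(s["qpos"].round(3), s["clock"])
O=np.array([.4954,.315]);y=-.1267;ex=np.array([np.cos(y),np.sin(y)]);ey=np.array([-ex[1],ex[0]])
im,K,C=load("p1"); g=cv2.cvtColor(im,cv2.COLOR_BGR2GRAY).astype(int)
for x in (-.07,-.03,.0):
    uv=[proj(K,C,[*(O+x*ex+v*ey),.105]).round(1) for v in (-.004,.004)]; print(x,uv); r=int(uv[0][1])+3; c=int(uv[0][0]); print(c-12,g[r,c-12:c+26].tolist())
uv=proj(K,C,[*(O-.07*ex),.105]);print(uv,[int(g[r,int(uv[0])-2:int(uv[0])+3].mean()) for r in range(int(uv[1])-12,int(uv[1])+12)])
for a in (.175,): print([ (O+(.085*np.cos(-.524-a))*ex+(-.0393+.085*np.sin(-.524-a))*ey).round(4)])
E
```

```text
[ 0.444  0.313  1.53   0.     1.3   -1.   ] 15.05
-0.07 [array([277.6, 125.5]), array([288.2, 125.5])]
265 [118, 146, 185, 203, 210, 209, 203, 211, 212, 206, 198, 184, 207, 229, 229, 230, 228, 227, 230, 232, 218, 189, 185, 193, 198, 200, 206, 205, 209, 203, 208, 203, 201, 202, 201, 198, 203, 201]
-0.03 [array([277.7, 178.4]), array([287.9, 178.4])]
265 [104, 109, 106, 103, 95, 79, 75, 104, 120, 127, 142, 161, 192, 219, 222, 223, 219, 220, 221, 223, 199, 157, 124, 120, 121, 120, 119, 125, 120, 121, 146, 188, 209, 210, 211, 212, 213, 211]
0.0 [array([277.8, 215.1]), array([287.6, 215.1])]
265 [132, 143, 145, 149, 150, 147, 151, 154, 156, 152, 151, 133, 123, 122, 120, 115, 122, 123, 126, 118, 117, 115, 136, 146, 149, 148, 143, 148, 149, 148, 142, 146, 150, 150, 149, 147, 143, 144]
[282.90192557 125.49452228] [57, 56, 55, 58, 88, 128, 175, 208, 225, 226, 216, 195, 181, 204, 227, 229, 227, 227, 227, 227, 227, 228, 228, 226]
[array([0.5481, 0.2135])]
```

```bash
python3 steer.py '[{"turn": 0.12}, {"turn": 0.12}, {"turn": 0.12}, {"turn": 0.12}, {"turn": 0.12}]' .045; python3 steer.py '[{"turn": 0.1}, {"pos": [-0.036, -0.0095, 0]}, {"pos": [-0.036, -0.0095, 0]}, {"pos": [-0.036, -0.0095, 0]}, {}]';python3 steer.py '[{}, {}, {}, {}, {}]'; python3 - <<'E'
from h import *
print(tool()[:3].round(4),todelta([.5481,.2135,.097]).round(4))
for n in ('scene','top'):
    a,K,C=grab(n,'k2_'+n)
E
```

```text
clock: 15.47
position: [0.4965, 0.313, 0.1973]
ee_rot: [-0.0, 0.358, 0.934, -0.0]
contact_force: [0.0, 0.4, 0.5]
width: 0.0452
gripper_force: 0.0
clock: 15.88
position: [0.552, 0.2087, 0.1972]
ee_rot: [0.002, 0.404, 0.915, -0.001]
contact_force: [0.2, 0.1, 0.5]
width: 0.0448
gripper_force: 0.0
clock: 16.3
position: [0.5482, 0.2154, 0.1976]
ee_rot: [-0.0, 0.401, 0.916, 0.0]
contact_force: [-0.6, 0.4, -1.4]
width: 0.0447
gripper_force: 0.0
[[-6.785e-01  7.346e-01 -0.000e+00  5.482e-01]
 [ 7.346e-01  6.785e-01  3.000e-04  2.154e-01]
 [ 2.000e-04  2.000e-04 -1.000e+00  1.976e-01]] [-0.0013 -0.0014  0.1006]
```

```bash
python3 steer.py '[{"pos": [-0.001, -0.001, 0.03]}, {"pos": [0, 0, 0.03]}, {"pos": [0, 0, 0.025]}, {"pos": [0, 0, 0.014]}, {}]';python3 steer.py '[{}, {}, {}, {}, {}]' .025 30; python3 -c "
from h import *
print(tool()[:3].round(4),manip.get_state()['gripper_force'])"
```

```text
clock: 16.82
position: [0.5459, 0.2126, 0.0951]
ee_rot: [-0.003, 0.401, 0.916, -0.002]
contact_force: [-0.6, -1.4, 0.3]
width: 0.045
gripper_force: 0.0
clock: 17.23
position: [0.5494, 0.2131, 0.0998]
ee_rot: [0.001, 0.402, 0.916, 0.001]
contact_force: [0.3, 0.8, 0.4]
width: 0.025
gripper_force: 0.0
[[-6.772e-01  7.358e-01  2.200e-03  5.494e-01]
 [ 7.358e-01  6.772e-01  6.000e-04  2.131e-01]
 [-1.000e-03  2.100e-03 -1.000e+00  9.980e-02]] 0.0
```

```bash
python3 steer.py '[{"pos": [0.0004, -0.0085, 0], "turn": 0.1}, {"pos": [0.0004, -0.0085, 0], "turn": 0.1}, {"pos": [0.0004, -0.0085, 0], "turn": 0.1}, {"pos": [0.0004, -0.0085, 0], "turn": 0.1}, {"pos": [0.0004, -0.0085, 0], "turn": 0.1}]'; python3 steer.py '[{"pos": [0.0004, -0.0085, 0], "turn": 0.1}, {"pos": [0.0004, -0.0085, 0], "turn": 0.1}, {"pos": [0.0004, -0.0085, 0], "turn": 0.1}, {"pos": [0.0004, -0.0085, 0], "turn": 0.1}, {"pos": [0.0004, -0.0085, 0], "turn": 0.1}]';python3 steer.py '[{}, {}, {}]'; cat > k.py <<'E'
from h import *
O=np.array([.4954,.315]);y=-.1267;ex=np.array([np.cos(y),np.sin(y)]);ey=np.array([-ex[1],ex[0]])
T=tool();p=T[:2,3]-O;r=np.array([p@ex,p@ey+.0393]); a=-np.arctan2(r[1],r[0])-.524
t=-np.arctan2(-T[0,0]*ex@[0,0]-T[1,0],-T[0,0])-.524-.1267
f=manip.get_state()["contact_force"]; print("r",np.hypot(*r).round(4),"q of tcp",a.round(3),"q of tool yaw",t.round(3),"f tool",(T[:3,:3].T@f).round(1))
E
python3 k.py
```

```text
clock: 17.65
position: [0.5117, 0.1926, 0.0992]
ee_rot: [0.0, 0.618, 0.786, 0.0]
contact_force: [-0.6, 1.2, 0.6]
width: 0.025
gripper_force: 0.0
clock: 18.07
position: [0.4695, 0.1928, 0.0992]
ee_rot: [0.0, 0.793, 0.609, 0.001]
contact_force: [-0.1, 0.2, 0.8]
width: 0.0248
gripper_force: 0.0
clock: 18.32
position: [0.4705, 0.193, 0.0991]
ee_rot: [0.0, 0.791, 0.612, 0.001]
contact_force: [0.2, 0.3, -0.6]
width: 0.0253
gripper_force: 0.0
r 0.0853 q of tcp 1.156 q of tool yaw 1.174 f tool [0.4 0.1 0.6]
```

```bash
python3 steer.py '[{"pos": [0.0003, -0.0068, 0], "turn": 0.08}, {"pos": [0.0003, -0.0068, 0], "turn": 0.08}, {"pos": [0.0002, -0.0051, 0], "turn": 0.06}, {}, {}]'; python3 k.py;python3 steer.py '[{"pos": [0.0002, -0.0051, 0], "turn": 0.06}, {"pos": [0.0002, -0.0051, 0], "turn": 0.06}, {"pos": [0.0002, -0.0051, 0], "turn": 0.06}, {}, {}]'; python3 k.py; python3 steer.py '[{"pos": [0.0001, -0.0043, 0], "turn": 0.05}, {}, {}]'; python3 k.py
```

```text
clock: 18.73
position: [0.4529, 0.1998, 0.0987]
ee_rot: [0.0, 0.853, 0.522, 0.0]
contact_force: [0.3, 0.3, -0.2]
width: 0.0249
gripper_force: 0.0
r 0.085 q of tcp 1.378 q of tool yaw 1.393 f tool [0.4 0.1 0.2]
clock: 19.15
position: [0.44, 0.208, 0.0986]
ee_rot: [0.0, 0.897, 0.443, 0.0]
contact_force: [-0.0, -0.3, 0.0]
width: 0.0247
gripper_force: 0.0
r 0.0846 q of tcp 1.558 q of tool yaw 1.573 f tool [-0.3  0.1 -0. ]
clock: 19.4
position: [0.4366, 0.2106, 0.0986]
ee_rot: [0.0, 0.907, 0.42, 0.0]
contact_force: [-0.2, 0.0, -0.1]
width: 0.0246
gripper_force: 0.0
r 0.0847 q of tcp 1.609 q of tool yaw 1.624 f tool [-0.1 -0.2  0.1]
```

```bash
cat > kn.py <<'E'
from h import *
import sys
O=np.array([.4954,.315]);y=-.1267;ex=np.array([np.cos(y),np.sin(y)]);ey=np.array([-ex[1],ex[0]])
for n in ('wrist','scene','top'):
    a,K,C=grab(n,sys.argv[1]+n); h=cv2.cvtColor(a,cv2.COLOR_BGR2HSV)
    m=cv2.inRange(h,(0,150,50),(8,255,255))|cv2.inRange(h,(172,150,50),(180,255,255))
    k,l,st,ce=cv2.connectedComponentsWithStats(m)
    for i in range(1,k):
        p=plane(K,C,ce[i],.082)[:2]-O
        if st[i,4]>5 and abs(p).max()<.2: print(n,st[i],ce[i].round(1),(p@ex).round(4),(p@ey).round(4))
E
python3 kn.py m1
```

```text
wrist [ 414   91   71   47 2516] [450.  114.4] 0.0684 -0.0939
wrist [   3  168  118  103 7181] [ 72.1 209.6] -0.1285 -0.026
scene [272 148   7  13  73] [275.1 153.6] 0.0643 -0.0949
top [200 174   7   7  41] [203.1 177.3] 0.0692 -0.0923
top [168 246  18  21 240] [176.  256.9] -0.1708 -0.0443
top [156 258   4   9  29] [157.7 262.7] -0.1935 0.0058
```

```bash
python3 - <<'E'
from h import *
O=np.array([.4954,.315]);y=-.1267;ex=np.array([np.cos(y),np.sin(y)]);ey=np.array([-ex[1],ex[0]])
S=[("k_wrist",(183.3,276.4)),("m1wrist",(450,114.4)),("m1scene",(275.1,153.6)),("m1top",(203.1,177.3))]
R_=[ray(*load(n)[1:],uv) for n,uv in S]
for I in ((0,1),(0,1,2,3),(1,2),(0,2),(2,3)):
    p,r=tri([R_[i] for i in I]); q=p[:2]-O; print(I,p.round(4),np.round(r,4),(q@ex).round(4),(q@ey).round(4))
a=load("m1wrist")[0]; b=load("k_wrist")[0];c=load("k2_scene")[0]; d=load("m1scene")[0]
z=lambda im,r0,r1,c0,c1,w,h:cv2.resize(im[r0:r1,c0:c1],(w,h),interpolation=cv2.INTER_CUBIC)
cv2.imwrite("pics/last.png",np.hstack([z(a,40,420,180,560,400,400),z(d,110,210,200,300,400,400)]))
E
```

```text
(0, 1) [0.554  0.2108 0.0749] [0.0004 0.0004] 0.0713 -0.0959
(0, 1, 2, 3) [0.5504 0.2141 0.0818] [0.0005 0.0013 0.0026 0.002 ] 0.0673 -0.0931
(1, 2) [0.5494 0.2138 0.0819] [0.0019 0.0019] 0.0664 -0.0936
(0, 2) [0.549  0.214  0.0817] [0.0013 0.0013] 0.0659 -0.0934
(2, 3) [0.5509 0.216  0.0798] [0.0019 0.0019] 0.0675 -0.0912
```

View pics/last.png

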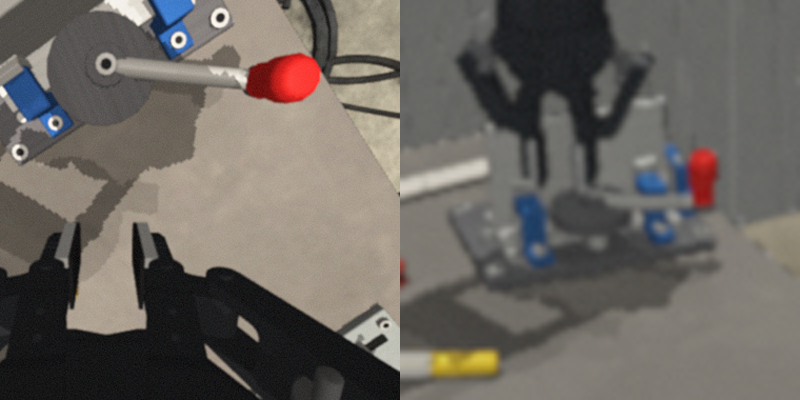

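```bash
python3 - <<'E'
from h import *
a,K,C=load("m1scene"); T=tool()
for z in (0,.01,.022,.03): print(z,[proj(K,C,(T@[0,s*.0135,z,1])[:3]).round(1) for s in (-1,1)])
for z in (.06,.08,.1,.11): print("knob z",z,proj(K,C,[.55,.214,z]).round(1), proj(*load("m1top")[1:],[.55,.214,z]).round(1))
s=manip.get_state();print(s["position"],s["width"])
E
```

```text
0 [array([235.8, 156.7]), array([245.1, 157.6])]
0.01 [array([236. , 159.9]), array([245.3, 160.8])]
0.022 [array([236.2, 163.7]), array([245.5, 164.6])]
0.03 [array([236.4, 166.2]), array([245.6, 167.1])]
knob z 0.06 [275.9 159.9] [204.4 179.1]
knob z 0.08 [275.8 153.8] [203.5 178.2]
knob z 0.1 [275.7 147.6] [202.5 177.2]
knob z 0.11 [275.7 144.4] [202.  176.6]
[0.43642787 0.21059031 0.09859487] 0.024589291342359213
```

The fingertips stand about level with the TCP at this opening, so they passed over the knob. The knob has not moved. I'll lift, swing back along the arc and go down about 20 mm lower.

```bash
python3 steer.py '[{"pos": [0, 0, -0.03]}, {"pos": [0, 0, -0.01]}, {"pos": [0.0006, 0.0102, 0], "turn": -0.12}, {"pos": [0.0006, 0.0102, 0], "turn": -0.12}, {"pos": [0.0006, 0.0102, 0], "turn": -0.12}]' .045; python3 steer.py '[{"pos": [0.0006, 0.0102, 0], "turn": -0.12}, {"pos": [0.0006, 0.0102, 0], "turn": -0.12}, {"pos": [0.0006, 0.0102, 0], "turn": -0.12}, {"pos": [0.0006, 0.0102, 0], "turn": -0.12}, {"pos": [0.0006, 0.0102, 0], "turn": -0.12}]'; python3 steer.py '[{"pos": [0.0006, 0.0102, 0], "turn": -0.12}, {"pos": [0.0006, 0.0102, 0], "turn": -0.12}, {"pos": [0.0006, 0.0102, 0], "turn": -0.12}, {"pos": [0.0006, 0.0102, 0], "turn": -0.12}, {}]';python3 steer.py '[{}, {}, {}, {}]'; python3 k.py; python3 -c "
from h import *
print(tool()[:3,3].round(4),todelta([.5495,.214,.078]).round(4))"
```

```text
clock: 19.97
position: [0.4628, 0.195, 0.1391]
ee_rot: [0.0, 0.816, 0.578, 0.0]
contact_force: [0.0, -0.7, 0.1]
width: 0.0453
gripper_force: 0.0
clock: 20.38
position: [0.5133, 0.1926, 0.1385]
ee_rot: [0.0, 0.609, 0.793, -0.0]
contact_force: [0.4, 0.5, 0.2]
width: 0.045
gripper_force: 0.0
clock: 20.8
position: [0.5503, 0.2129, 0.1385]
ee_rot: [0.001, 0.405, 0.914, 0.001]
contact_force: [-0.0, 0.6, 0.4]
width: 0.0448
gripper_force: 0.0
clock: 21.13
position: [0.5478, 0.2118, 0.1386]
ee_rot: [-0.0, 0.407, 0.914, -0.0]
contact_force: [0.2, -0.7, 0.7]
width: 0.0448
gripper_force: 0.0
r 0.0861 q of tcp 0.191 q of tool yaw 0.187 f tool [-0.6 -0.3 -0.7]
[0.5478 0.2118 0.1386] [0.0004 0.0027 0.0606]
```

```bash
python3 steer.py '[{"pos": [0, 0.0025, 0.02]}, {"pos": [0, 0, 0.015]}, {"pos": [0, 0, 0.015]}, {"pos": [0, 0, 0.01]}, {}]';python3 k.py; python3 steer.py '[{}, {}, {}, {}, {}]' .025 30; python3 k.py;  python3 steer.py '[{"pos": [0.0004, -0.0085, 0], "turn": 0.1}, {"pos": [0.0004, -0.0085, 0], "turn": 0.1}, {}, {}]';python3 k.py; python3 kn.py m2
```

```text
clock: 21.55
position: [0.5483, 0.2132, 0.0765]
ee_rot: [-0.002, 0.407, 0.914, -0.001]
contact_force: [-0.2, -0.9, -0.3]
width: 0.0447
gripper_force: 0.0
r 0.0854 q of tcp 0.175 q of tool yaw 0.187 f tool [-0.6 -0.7  0.3]
clock: 21.97
position: [0.5506, 0.214, 0.0793]
ee_rot: [0.001, 0.406, 0.914, 0.0]
contact_force: [-0.8, -0.3, -0.1]
width: 0.0251
gripper_force: 0.0
r 0.0865 q of tcp 0.15 q of tool yaw 0.186 f tool [ 0.3 -0.8  0.1]
clock: 22.3
position: [0.5365, 0.2037, 0.079]
ee_rot: [0.0, 0.495, 0.869, 0.0]
contact_force: [0.1, -0.1, -0.2]
width: 0.0251
gripper_force: 0.0
r 0.0857 q of tcp 0.353 q of tool yaw 0.384 f tool [-0.2  0.   0.2]
wrist [ 261  240   46   60 2041] [282.9 270.1] 0.0569 -0.1051
scene [271 150   7  14  41] [274.4 157.5] 0.0534 -0.1174
top [156 248  15  19 180] [164.1 259.3] -0.1816 -0.0111
```

The knob is now moving with the fingers, at q of about 0.33. I'll continue the swing.

```bash
python3 steer.py '[{"pos": [0.0004, -0.0085, 0], "turn": 0.1}, {"pos": [0.0004, -0.0085, 0], "turn": 0.1}, {"pos": [0.0004, -0.0085, 0], "turn": 0.1}, {"pos": [0.0004, -0.0085, 0], "turn": 0.1}, {"pos": [0.0004, -0.0085, 0], "turn": 0.1}]'; python3 steer.py '[{"pos": [0.0003, -0.0068, 0], "turn": 0.08}, {"pos": [0.0003, -0.0068, 0], "turn": 0.08}, {"pos": [0.0003, -0.0068, 0], "turn": 0.08}, {"pos": [0.0003, -0.0068, 0], "turn": 0.08}, {}]';python3 k.py; python3 steer.py '[{"pos": [0.0002, -0.0051, 0], "turn": 0.06}, {"pos": [0.0002, -0.0051, 0], "turn": 0.06}, {}]';python3 k.py; python3 steer.py '[{"pos": [0.0002, -0.0051, 0], "turn": 0.06}, {"pos": [0.0002, -0.0051, 0], "turn": 0.06}, {}]';python3 k.py
```

```text
clock: 22.87
position: [0.4976, 0.1915, 0.0788]
ee_rot: [0.001, 0.696, 0.718, 0.001]
contact_force: [2.4, -1.8, -0.0]
width: 0.0247
gripper_force: 1.1
clock: 23.28
position: [0.4689, 0.1952, 0.0788]
ee_rot: [0.0, 0.801, 0.599, -0.0]
contact_force: [0.5, -0.3, 0.2]
width: 0.0249
gripper_force: 0.0
r 0.0836 q of tcp 1.18 q of tool yaw 1.206 f tool [-0.2  0.6 -0.2]
clock: 23.53
position: [0.4602, 0.1987, 0.0787]
ee_rot: [0.001, 0.834, 0.551, 0.0]
contact_force: [0.6, -1.3, 0.8]
width: 0.0246
gripper_force: 0.8
r 0.083 q of tcp 1.293 q of tool yaw 1.324 f tool [-0.9  1.1 -0.8]
clock: 23.78
position: [0.4511, 0.2032, 0.0787]
ee_rot: [0.001, 0.866, 0.5, 0.0]
contact_force: [1.3, -3.3, -0.3]
width: 0.0252
gripper_force: 1.4
r 0.0828 q of tcp 1.415 q of tool yaw 1.443 f tool [-2.2  2.7  0.3]
```

```bash
python3 steer.py '[{"pos": [0, -0.0051, 0], "turn": 0.06}, {"pos": [0, -0.0051, 0], "turn": 0.06}, {}]';python3 k.py; python3 steer.py '[{"pos": [0, -0.0051, 0], "turn": 0.06}, {"pos": [0, -0.0051, 0], "turn": 0.06}, {}]';python3 k.py; python3 steer.py '[{"pos": [0, -0.0051, 0], "turn": 0.06}, {}, {}]';python3 k.py
```

```text
clock: 24.03
position: [0.4437, 0.208, 0.0787]
ee_rot: [0.002, 0.894, 0.448, 0.001]
contact_force: [4.3, -5.1, -0.5]
width: 0.0249
gripper_force: 3.1
r 0.0825 q of tcp 1.522 q of tool yaw 1.562 f tool [-1.5  6.5  0.5]
clock: 24.28
position: [0.437, 0.2134, 0.0787]
ee_rot: [0.003, 0.919, 0.394, 0.002]
contact_force: [5.1, -8.8, -1.0]
width: 0.0253
gripper_force: 5.1
r 0.0823 q of tcp 1.627 q of tool yaw 1.681 f tool [-2.9  9.8  1. ]
clock: 24.53
position: [0.4335, 0.2166, 0.0787]
ee_rot: [0.003, 0.93, 0.367, 0.002]
contact_force: [6.1, -10.5, -1.9]
width: 0.0254
gripper_force: 5.8
r 0.0823 q of tcp 1.685 q of tool yaw 1.739 f tool [-2.7 11.9  2. ]
```

```bash
python3 steer.py '[{"pos": [0, -0.004, 0], "turn": 0.02}, {}, {}]';python3 k.py; python3 steer.py '[{"pos": [0, -0.003, 0], "turn": 0.02}, {}, {}]';python3 k.py; python3 steer.py '[{"pos": [0, -0.003, 0]}, {}, {}]';python3 k.py
```

```text
clock: 24.78
position: [0.4309, 0.2189, 0.0787]
ee_rot: [0.004, 0.934, 0.358, 0.001]
contact_force: [7.2, -11.6, -1.7]
width: 0.0253
gripper_force: 6.7
r 0.0825 q of tcp 1.726 q of tool yaw 1.759 f tool [-2.4 13.4  1.8]
clock: 25.03
position: [0.4295, 0.2204, 0.0787]
ee_rot: [0.004, 0.937, 0.349, 0.002]
contact_force: [8.8, -14.7, -2.4]
width: 0.0246
gripper_force: 8.3
r 0.0825 q of tcp 1.75 q of tool yaw 1.778 f tool [-2.9 16.8  2.6]
clock: 25.28
position: [0.4286, 0.2213, 0.0787]
ee_rot: [0.006, 0.937, 0.35, 0.002]
contact_force: [10.7, -18.8, -3.1]
width: 0.0249
gripper_force: 11.0
r 0.0826 q of tcp 1.766 q of tool yaw 1.777 f tool [-4.3 21.1  3.4]
```

The lever is hard against its limit: a 3 mm push moved it only about 1 mm and the force rose. I'll back off, lift clear and check.

```bash
python3 steer.py '[{"pos": [0, 0.006, 0]}, {"pos": [0, 0.004, 0]}, {}]';python3 k.py; python3 steer.py '[{}, {"pos": [0, 0, -0.01]}, {"pos": [0, 0, -0.03]}, {"pos": [0, 0, -0.035]}, {"pos": [0, 0, -0.035]}]' .045; python3 steer.py '[{"pos": [0.035, 0, -0.03]}, {"pos": [0.035, 0, 0]}, {}, {}, {}]'; python3 steer.py '[{}, {}, {}]'; python3 kn.py m3; python3 - <<'E'
from h import *
print(tool()[:3].round(3))
O=np.array([.4954,.315]);y=-.1267;ex=np.array([np.cos(y),np.sin(y)]);ey=np.array([-ex[1],ex[0]])
im,K,C=load("m3wrist")
print([proj(K,C,[*(O+x*ex+v*ey),.105]).round() for x in(-.07,.07) for v in (-.004,.004)])
E
```

```text
clock: 25.53
position: [0.4305, 0.2188, 0.0785]
ee_rot: [-0.001, 0.938, 0.346, -0.0]
contact_force: [-1.0, 0.7, -0.2]
width: 0.025
gripper_force: 0.0
r 0.0829 q of tcp 1.728 q of tool yaw 1.785 f tool [-0.3 -1.2  0.2]
clock: 25.95
position: [0.4288, 0.2192, 0.1893]
ee_rot: [-0.001, 0.938, 0.346, -0.001]
contact_force: [0.7, 0.8, -0.1]
width: 0.0452
gripper_force: 0.0
clock: 26.37
position: [0.4793, 0.2619, 0.2147]
ee_rot: [-0.0, 0.938, 0.346, -0.002]
contact_force: [0.0, 0.1, 0.4]
width: 0.0448
gripper_force: 0.0
clock: 26.62
position: [0.48, 0.2614, 0.2154]
ee_rot: [-0.0, 0.939, 0.345, -0.001]
contact_force: [0.9, -0.4, -0.2]
width: 0.0449
gripper_force: 0.0
wrist [ 116  229   70   64 2757] [157.5 256.3] -0.1367 -0.0122
wrist [270 254  21  30 507] [280.4 268.8] -0.0551 -0.1048
scene [233 157   7  14  79] [236.4 163.1] -0.0577 -0.1103
top [198 216   8   7  39] [201.6 218.7] -0.0524 -0.1035
top [157 246  22  15 149] [168.3 252.1] -0.1597 -0.0204
[[ 0.762  0.648 -0.     0.481]
 [ 0.648 -0.762  0.     0.262]
 [-0.    -0.    -1.     0.216]]
[array([191., 214.]), array([184., 207.]), array([311.,  99.]), array([305.,  91.])]
```

The knob is at its clamped place, with q about 1.75. All 10 pictures are used, so I'll check the web numerically with profiles across its top face, taken in the jig frame.

```bash
python3 - <<'E'
from h import *
O=np.array([.4954,.315]);y=-.1267;ex=np.array([np.cos(y),np.sin(y)]);ey=np.array([-ex[1],ex[0]])
im,K,C=load("m3wrist"); g=cv2.cvtColor(im,cv2.COLOR_BGR2GRAY).astype(np.float32)
def s(x,v): 
    u=proj(K,C,[*(O+x*ex+v*ey),.105]); return int(cv2.getRectSubPix(g,(1,1),(float(u[0]),float(u[1])))[0,0])
print("v",list(range(-12,13)))
for x in (-.06,-.04,-.02,0,.02,.04,.06): print(x,[s(x,v/1000) for v in range(-12,13)])
print("end-",[(u,s(u/1000,0)) for u in range(-78,-62)]); print("end+",[(u,s(u/1000,0)) for u in range(62,78)])
E
```

```text
v [-12, -11, -10, -9, -8, -7, -6, -5, -4, -3, -2, -1, 0, 1, 2, 3, 4, 5, 6, 7, 8, 9, 10, 11, 12]
-0.06 [125, 121, 109, 87, 73, 69, 69, 83, 142, 198, 216, 215, 208, 170, 141, 118, 91, 79, 80, 97, 115, 122, 123, 129, 136]
-0.04 [157, 152, 152, 159, 181, 200, 212, 201, 179, 181, 188, 179, 168, 161, 154, 143, 117, 102, 97, 101, 116, 134, 137, 131, 116]
-0.02 [150, 145, 138, 137, 139, 137, 147, 140, 132, 142, 154, 153, 159, 158, 161, 149, 137, 139, 144, 151, 150, 149, 151, 147, 150]
0 [75, 75, 74, 69, 74, 72, 72, 83, 116, 149, 157, 160, 160, 163, 161, 152, 145, 155, 155, 156, 155, 154, 153, 152, 153]
0.02 [72, 73, 71, 69, 76, 102, 137, 142, 132, 150, 158, 158, 161, 160, 157, 150, 149, 158, 157, 156, 160, 155, 156, 157, 158]
0.04 [119, 114, 115, 117, 127, 134, 147, 145, 133, 150, 161, 159, 161, 160, 158, 140, 111, 105, 99, 101, 112, 127, 126, 111, 81]
0.06 [128, 129, 130, 128, 130, 130, 126, 120, 126, 154, 160, 161, 161, 160, 154, 138, 125, 126, 124, 122, 123, 126, 124, 125, 132]
end- [(-78, 122), (-77, 122), (-76, 123), (-75, 120), (-74, 124), (-73, 115), (-72, 104), (-71, 98), (-70, 98), (-69, 107), (-68, 116), (-67, 118), (-66, 119), (-65, 119), (-64, 118), (-63, 130)]
end+ [(62, 160), (63, 161), (64, 163), (65, 161), (66, 164), (67, 163), (68, 165), (69, 143), (70, 101), (71, 70), (72, 65), (73, 63), (74, 61), (75, 70), (76, 87), (77, 94)]
```

The web's edges lie at y of about -4.2 to +3.7 mm along its whole length, and its end is at x of about 69.7 mm. It is flat on the fence, at the stop and clamped.

```bash
python3 -c "
from rig import manip, camrig, workorder
print(workorder.sign_off())"
```

```text
the job is handed in; nothing more can be done
None
```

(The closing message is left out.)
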